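# Seat a sharps container in its tapered desk holder

## Robot

A 6-joint arm with a two-finger parallel gripper is mounted at the origin on the work surface. World frame = base frame: x ahead of the robot, y to its left, z up, the work surface at z = 0. Lengths are in m, angles in rad, forces in N, time in s.
With the tool pointing down it reaches from about 0.325 to 0.9 m from the base axis. Payload 3.5 kg.
Tool frame: the origin (TCP) lies at the very end of the fingers, on their centre line; the grasp point (between the pads) lies 19 mm behind it (bot.tcp_to_grasp is the z of the grasp point in the tool frame, in m); z points along the fingers, y is the line along which they close (so a half turn about z gives the same grasp; the last joint's range is limited). The gripper opens to 85 mm and grips with 20 to 120 N. Pads are 22 mm wide; open, the fingers measure 114 mm over their backs; the gripper's body (76 mm by 85 mm) begins 54 mm behind the grasp point. The pads swing forward as they close: fully open they stand 13 mm farther back than shut.
Start: joints at [1.053, 0.276, -0.026, 1.268, 0, 1.467], TCP at [0.252, 0.572, 0.231] pointing down, gripper open.
Joint ranges: [-3.12, 3.12], [-0.85, 1.88], [-1.08, 1.24], [-1.95, 2.15], [-1.57, 1.53], [-3.14, 3.14]. Speed limits (rad/s): [2.57, 2.57, 3.14, 3.14, 3.14, 3.14].

## Interface

Orientations are given as [roll, pitch, yaw] about the fixed x, y, z axes, in that order (R = Rz(yaw) Ry(pitch) Rx(roll)).
In Python, from cell import sense, cams, bot gives the robot as it stands.
- The arm moves only by the tool arm_command, never from a script. Its argument "targets" is a list that holds one entry, the list of rows, each a list of 7 numbers: the shift along the world's x, y, z in cm, then the turn, a rotation vector about the world's x, y, z in units of 8 degrees (1.0 is 8 degrees), then the gripper command: -1 is shut, 1 is fully open, values between are in proportion. A call has 1 to 20 rows; each row is the pose to reach, as a shift and turn from the pose commanded when the call began; what a row does not reach only later rows make up. A row lasts 1/10 s, in which the tool goes at most 50 mm and 8.59 degrees, less where a joint would pass 70% of its speed; a pose out of reach is approached as far as the arm can. A call with a gripper value outside its range is refused whole. The fingers move at their own pace and stop on an object; the grip force is fixed at half the most. Time passes only in rows, so rows that repeat a pose let the fingers close. It gives the time, the measured TCP pose, the force, the opening and the grip force at its end, in the units of the state.
- sense(): the state, without advancing time (a new reading comes with each control period).
- cams.snapshot(name): name is "scene" or "side" or "wrist"; returns the picture (384x512x3 uint8, red, green, blue); there is no depth.
- cams.camera_params(name): a dict with "fx", "fy", "cx", "cy" (pixels), "position" and "orientation" of the camera in the world. Camera axes: x right, y down, z forward; pixel columns grow to the right and rows downward; lengths in m; the calibration is good to about 2 mm. A picture is of the moment at which its call begins: read the wrist's pose just before it. camera_params takes no time and is no camera call; for the wrist camera it gives the pose at the moment of the call.
- bot.finish_job(): hands the job in; it is judged then, once.
The state is a dict: "time_s": time; "joint_positions": joint angles; "qvel": joint speeds; "joint_torque": joint torques, N m; "position": TCP position; "tool_rot": TCP orientation; "ft_force": force on the tool from outside, world axes, zero at the start; "wrist_torque": the same for the moment, N m; "opening": opening from 0.0 (shut) to 1.0 (fully open); "grasp_force": force on a finger pad.
Only numpy, scipy, OpenCV 4.12 (cv2) and the standard library are available. Lean on these libraries where they do the work, as an engineer would, in place of code of your own. Each camera call takes 0.05 s, during which the arm holds its last target. There are 200 camera calls.

## Task

Stand the small yellow sharps container in the blue tapered sleeve of the desk holder and let it settle there, upright and fully seated. Then press gently down on it until the sleeve has slid all the way down and its flange lies on the black ring, and keep leaning on it there with about 20 N for two seconds before letting go; never push it with more than 30 N. Leave the mug, the bottle and the phone where they are.

Things in the scene. Friction and masses are not known exactly. Their poses are not given: they have to be found in the camera images.
- container: Closed sharps container, 0.22 to 0.42 kg, upright on the desk. Yellow round taper: 53 mm across at the foot (3 mm chamfer to 57), growing evenly to 84 at 95 mm height. White lid 88 across, height 95 to 107 mm; on it a red flat-topped grip tab, 56 mm long (x), 16 thick (y), height 107 to 137 mm. Origin: centre of underside, z up. Its yaw in the sleeve does not matter.
- tab_top (a point): Centre of the flat top of the container's red tab, 137 mm above its underside: the place to press. The sleeve is held by friction: it slides while the container bears on it with about 11 N (own weight included) and stays where left. Flange on the ring is a hard stop: only there can 15 N or more be held without the sleeve sliding on, and the force then climbs steeply.
- holder: The holder. Grey round foot fixed to the desk, 136 mm across, 22 mm tall; origin: centre of its underside. In it stands a black ring, 120 mm outside, 92 mm inside diameter, firm but set at a different height each time (top 62 to 78 mm above the desk, not measured). The blue sleeve slides straight down in the ring.
- seat (a point): Centre of the inner floor of the blue sleeve, moving with it; a seated container's underside rests here. The sleeve is a tapered cup on the holder's axis with about 1 mm play all round the seated container: 59 mm wide at the floor, 75 at its rim 57 mm above. Blue flange 114 mm across, underside 35 mm above this point; its gap to the ring's top (7 to 25 mm at first) is the travel left.
- mug: Blue mug, 80 mm across, 92 mm tall, handle on its +y side. Bystander. Origin: centre of its underside.
- bottle: Pale plastic bottle with a blue cap, 56 mm across, 115 mm tall. Bystander. Origin: centre of its underside.
- phone: Black phone lying flat, 150 x 74 x 9 mm, long along its x. Bystander. Origin: centre of its underside.

How it is judged:
By the outcome, as a careful person would: the job done as asked, in the order asked, and still so for the second after the job is handed in, with the robot touching nothing.
It also fails if it takes over 70 s, if anything falls off the work surface, if the arm or the gripper's body presses on something with over 40 N, if the wrist force passes 120 N, or if a joint passes its speed limit or range.

## Working session

There is one attempt and no reset: what is moved stays moved. The work goes in short steps, Python scripts to look and compute and a tool call to move; the robot and the scene stay as the last step left them, time stands still between calls to the robot, and variables do not carry over. Pictures are saved under pics/ and viewed, at most 10 in all, crops included, and the job is handed in when it is done.

Besides the shell and the picture viewer there is one more tool, called after "Call:" by a JSON object that holds its "method" and its "body", one argument or row to a line. arm_command: Moves the arm, as the interface text tells. Its arguments: {"type":"object","properties":{"targets":{"type":"array"}},"required":["targets"]}

```bash
mkdir -p pics; ls; python3 - <<'E'
from cell import sense,cams,bot
import cv2,numpy as np
s=sense();print({k:np.round(v,3) for k,v in s.items()},bot.tcp_to_grasp)
ims=[]
for n in("scene","side"):
    p=cams.camera_params(n);print(n,{k:np.round(v,4) for k,v in p.items()})
    im=cams.snapshot(n);cv2.imwrite(f"pics/{n}0.png",im[:,:,::-1])
E
```

```text
pics
{'time_s': np.float64(0.0), 'joint_positions': array([ 1.053,  0.277, -0.028,  1.268,  0.   ,  1.467]), 'qvel': array([ 0.003,  0.001,  0.   ,  0.001, -0.   , -0.001]), 'joint_torque': array([-1.0000e-03, -4.4551e+01,  2.9520e+01,  1.6000e-02,  0.0000e+00,
        0.0000e+00]), 'position': array([0.251, 0.571, 0.23 ]), 'tool_rot': array([-3.139, -0.   ,  2.727]), 'ft_force': array([-0.313,  0.154, -0.642]), 'wrist_torque': array([ 0.017,  0.037, -0.031]), 'grasp_force': np.float64(0.0), 'opening': np.float64(0.996)} -0.0187
scene {'fx': np.float64(406.1353), 'fy': np.float64(406.1353), 'cx': np.float64(254.814), 'cy': np.float64(193.3168), 'position': array([ 0.8787, -0.4307,  0.9234]), 'orientation': array([-2.5395, -0.0147,  0.6832])}
side {'fx': np.float64(375.5859), 'fy': np.float64(375.5859), 'cx': np.float64(252.9758), 'cy': np.float64(192.0903), 'position': array([0.3475, 0.5476, 0.6458]), 'orientation': array([-2.3452, -0.0035, -2.8219])}
```

View pics/scene0.png

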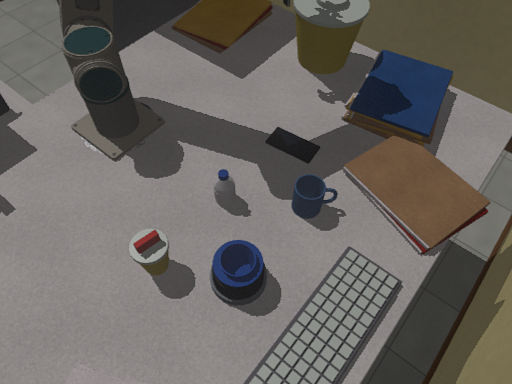

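View pics/side0.png

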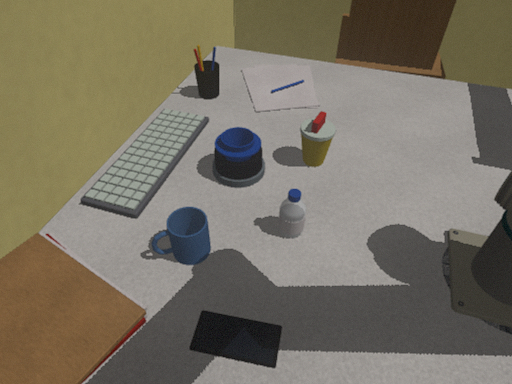

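The scene view shows the container's red tab near (147,241) with its lid near (150,247), the holder's sleeve near (238,265), the mug at (310,197), the bottle at (225,185) and the phone at (293,145). The side view shows the tab at (318,122), the holder at (239,150), the bottle at (292,213) and the mug at (188,236).

```bash
cat > h.py <<'E'
import cv2,numpy as np
from scipy.spatial.transform import Rotation as R
from cell import sense,cams,bot
def snap(n):
    p=cams.camera_params(n); return cams.snapshot(n),p
def ray(p,uv):
    uv=np.atleast_2d(uv).astype(float)
    d=np.c_[(uv[:,0]-p['cx'])/p['fx'],(uv[:,1]-p['cy'])/p['fy'],np.ones(len(uv))]
    return d@R.from_euler('xyz',p['orientation']).as_matrix().T
def plane(p,uv,z):
    d=ray(p,uv);o=np.array(p['position']);return (o+d*((z-o[2])/d[:,2])[:,None])[:,:2]
def tri(ps,uvs):
    A=np.zeros((3,3));b=np.zeros(3)
    for p,uv in zip(ps,uvs):
        d=ray(p,uv)[0];d/=np.linalg.norm(d);M=np.eye(3)-np.outer(d,d);A+=M;b+=M@np.array(p['position'])
    return np.linalg.solve(A,b)
def hsv(im):return cv2.cvtColor(im,cv2.COLOR_RGB2HSV)
def blob(m,near=None):
    n,l,st,c=cv2.connectedComponentsWithStats(m.astype(np.uint8))
    k=[i for i in range(1,n) if st[i,4]>25]
    i=min(k,key=lambda i:np.hypot(*(c[i]-near))) if near is not None else max(k,key=lambda i:st[i,4])
    return l==i
def cnt(m):
    return max(cv2.findContours(m.astype(np.uint8),cv2.RETR_EXTERNAL,cv2.CHAIN_APPROX_NONE)[0],key=len)[:,0]
def red(h):return ((h[...,0]<8)|(h[...,0]>172))&(h[...,1]>150)&(h[...,2]>60)
def blue(h):return (h[...,0]>105)&(h[...,0]<130)&(h[...,1]>150)&(h[...,2]>35)
def circ(p,uv,z):
    q=plane(p,uv,z);A=np.c_[2*q,np.ones(len(q))];x=np.linalg.lstsq(A,(q**2).sum(1),rcond=None)[0]
    return x[:2],np.sqrt(x[2]+x[:2]@x[:2])
E
python3 - <<'E'
from h import *
near={'scene':[(147,241),(238,262),(310,197),(225,188),(293,145)],'side':[(318,122),(239,145),(188,236),(292,213),(236,337)]}
ps=[];rc=[]
for n in near:
    im,p=snap(n);h=hsv(im);ps.append(p)
    m=blob(red(h),near[n][0]);c=cnt(m);uv=c.mean(0);rc.append(np.argwhere(m)[:,::-1].mean(0))
    print(n,'red',m.sum(),rc[-1],plane(p,rc[-1],.125),cv2.minAreaRect((plane(p,c,.13)*1000).astype(np.float32)))
    b=blob(blue(h),near[n][1]);c=cnt(b);print('blue',b.sum(),cv2.boundingRect(c),cv2.fitEllipse(c))
    for i,z in((2,.046),(3,.057),(4,.009)):print(plane(p,near[n][i],z))
    x,y=np.array(near[n][0],int)//1; cv2.imwrite(f'pics/{n}1.png',np.hstack([cv2.resize(im[max(0,v-45):v+45,u-45:u+45,::-1],(400,400),interpolation=cv2.INTER_CUBIC) for u,v in (np.array(near[n][0])+[0,12],np.array(near[n][1])+[0,8])]))
print(tri(ps,rc))
E
cd pics; python3 -c "
import cv2,numpy as np
cv2.imwrite('c1.png',cv2.resize(np.vstack([cv2.imread('scene1.png'),cv2.imread('side1.png')]),(600,600)))"
```

```text
scene red 128 [145.4296875 238.65625  ] [[ 0.43244642 -0.24610091]] ((434.9553527832031, -247.07769775390625), (53.803497314453125, 13.519501686096191), 79.68607330322266)
blue 723 (213, 240, 50, 47) ((237.7105712890625, 263.2028503417969), (45.43968200683594, 48.416324615478516), 83.35272216796875)
[[0.62629103 0.12812038]]
[[0.44225744 0.00242324]]
[[0.46967175 0.27338227]]
side red 119 [319.78991597 119.55462185] [[ 0.43706714 -0.25441791]] ((437.2145690917969, -242.32559204101562), (80.6537857055664, 23.199848175048828), 81.2794189453125)
blue 550 (215, 128, 46, 30) ((237.13088989257812, 142.96005249023438), (27.315786361694336, 42.63914489746094), 88.35216522216797)
[[0.62358837 0.12846143]]
[[0.43627529 0.00949154]]
[[0.46475514 0.2803019 ]]
[ 0.43580544 -0.24713579  0.13004281]
```

View pics/c1.png

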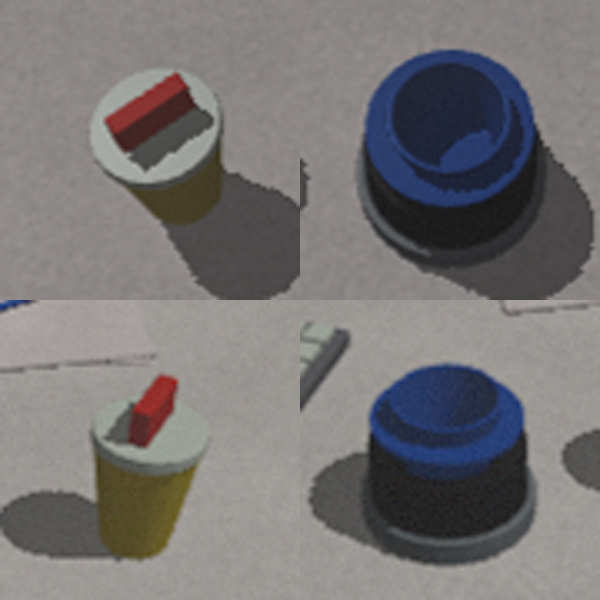

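The crop shows the tab's long side about 80° from world x, with the container clear of the other objects. The holder's sleeve is raised, with a visible gap under the flange. I'll move above the container for a closer look.

Call:
{"method": "arm_command", "body": {
  "targets": [
    [[18.5, -81.8, 4, 0, 0, -9.5, 1], [18.5, -81.8, 4, 0, 0, -9.5, 1], [18.5, -81.8, 4, 0, 0, -9.5, 1], [18.5, -81.8, 4, 0, 0, -9.5, 1], [18.5, -81.8, 4, 0, 0, -9.5, 1], [18.5, -81.8, 4, 0, 0, -9.5, 1], [18.5, -81.8, 4, 0, 0, -9.5, 1], [18.5, -81.8, 4, 0, 0, -9.5, 1], [18.5, -81.8, 4, 0, 0, -9.5, 1], [18.5, -81.8, 4, 0, 0, -9.5, 1], [18.5, -81.8, 4, 0, 0, -9.5, 1], [18.5, -81.8, 4, 0, 0, -9.5, 1], [18.5, -81.8, 4, 0, 0, -9.5, 1], [18.5, -81.8, 4, 0, 0, -9.5, 1], [18.5, -81.8, 4, 0, 0, -9.5, 1], [18.5, -81.8, 4, 0, 0, -9.5, 1], [18.5, -81.8, 4, 0, 0, -9.5, 1], [18.5, -81.8, 4, 0, 0, -9.5, 1], [18.5, -81.8, 4, 0, 0, -9.5, 1], [18.5, -81.8, 4, 0, 0, -9.5, 1]]
  ]
}}

```text
time_s: 2.2
position: [0.4364, -0.245, 0.271]
tool_rot: [-3.141, -0.001, 1.401]
ft_force: [0.1, 0.2, 0.4]
opening: 1.002
grasp_force: 0.0
```

```bash
python3 - <<'E'
from h import *
s=sense();print({k:np.round(s[k],4) for k in('time_s','position','tool_rot','joint_positions','ft_force','qvel')})
im,p=snap('wrist');print({k:np.round(v,4) for k,v in p.items()})
cv2.imwrite('pics/w1.png',im[:,:,::-1]);h=hsv(im)
try:
    m=blob(red(h));c=cnt(m);print(m.sum(),c.min(0),c.max(0));print(cv2.minAreaRect((plane(p,c,.137)*1000).astype(np.float32)))
except Exception as e:print(e)
E
```

```text
{'time_s': np.float64(2.2), 'position': array([ 0.4364, -0.245 ,  0.271 ]), 'tool_rot': array([-3.1405e+00, -8.0000e-04,  1.4009e+00]), 'joint_positions': array([-6.4100e-01,  3.6000e-02, -2.2630e-01,  1.3098e+00,  3.0000e-04,
        1.0997e+00]), 'ft_force': array([0.0592, 0.1528, 0.4148]), 'qvel': array([ 0.0141, -0.0111, -0.0088, -0.0031, -0.0014, -0.002 ])}
{'fx': np.float64(298.5465), 'fy': np.float64(298.5465), 'cx': np.float64(255.8948), 'cy': np.float64(186.8339), 'position': array([ 0.4483, -0.1732,  0.4132]), 'orientation': array([ 2.8552e+00,  2.4000e-03, -1.7130e-01])}
87 [252 153] [259 174]
((437.3211975097656, -230.71914672851562), (20.177230834960938, 6.569679260253906), 79.97429656982422)
```

View pics/w1.png

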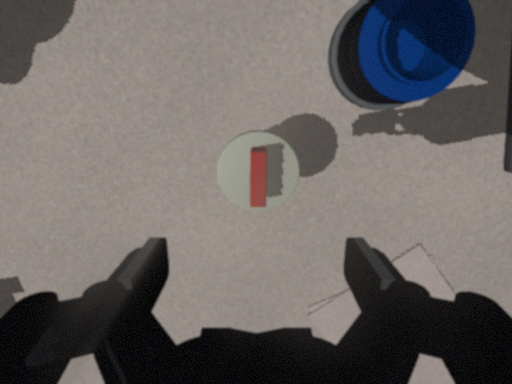

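The wrist view shows the red tab spanning about (250–267, 147–207) and the lid circle centred near (258,170). The holder's flange is near (415,45), cut off by the top edge of the picture.

```bash
cat >> h.py <<'E'
def red2(h):return ((h[...,0]<12)|(h[...,0]>168))&(h[...,1]>110)&(h[...,2]>40)
def tab(im,p,z):
    m=blob(red2(hsv(im)));c=cnt(m);return m.sum(),c.min(0),c.max(0),cv2.minAreaRect((plane(p,c,z)*1000).astype(np.float32)),plane(p,np.argwhere(m)[:,::-1].mean(0),z)
E
python3 - <<'E'
from h import *
im=cv2.imread('pics/w1.png')[:,:,::-1].copy();p=cams.camera_params('wrist')
print(tab(im,p,.137))
h=hsv(im)
print(h[190,235],h[140,255],h[170,259],h[250,260],h[120,200])
# lid edge: radial gradient
g=cv2.GaussianBlur(h[...,0].astype(np.float32)*0+im[...,0].astype(np.float32)-im[...,1],(3,3),0)
print('r-g lid',g[190,235],'desk',g[250,260],g[120,200], 'shadow',g[145,325])
m=blob(g<-5,(258,170));m|=blob(red2(h));c=cnt(m.astype(np.uint8));hull=cv2.convexHull(c)[:,0];print(m.sum(),c.min(0),c.max(0),circ(p,hull,.107))
b=blob(blue(h)); cb=cnt(b);k=cb[cb[:,1]>2];print(cb.min(0),cb.max(0))
for z in (.08,.09,.1):print(z,circ(p,cv2.convexHull(k)[:,0],z))
E
```

```text
(np.int64(795), array([251, 151], dtype=int32), array([265, 205], dtype=int32), ((437.3063659667969, -245.4530487060547), (53.463966369628906, 13.45504379272461), 79.95531463623047), array([[ 0.43723292, -0.24442235]]))
[ 30  15 154] [ 35  18 155] [  1 145 144] [  9  23 156] [ 13  27 150]
r-g lid -0.125 desk 9.25 7.875 shadow 4.8125
10860 [357   0] [474 102] (array([ 0.60285775, -0.14751682]), np.float64(0.054349666463189776))
[357   0] [474 101]
0.08 (array([ 0.61624405, -0.14511587]), np.float64(0.0585691920953845))
0.09 (array([ 0.61120529, -0.14595028]), np.float64(0.05681178211201584))
0.1 (array([ 0.60616654, -0.14678469]), np.float64(0.05505437212864922))
```

Call:
{"method": "arm_command", "body": {
  "targets": [
    [[5, 5, 0, 0, 0, 0, 1], [10, 7, 0, 0, 0, 0, 1], [12, 7, 0, 0, 0, 0, 1], [12, 7, 0, 0, 0, 0, 1], [12, 7, 0, 0, 0, 0, 1], [12, 7, 0, 0, 0, 0, 1]]
  ]
}}

```text
time_s: 2.85
position: [0.5558, -0.1752, 0.2713]
tool_rot: [-3.141, -0.0, 1.401]
ft_force: [-0.2, -1.0, -0.1]
opening: 0.997
grasp_force: 0.0
```

```bash
python3 - <<'E'
from h import *
im,p=snap('wrist');print(p['position'],p['orientation'],sense()['position']);cv2.imwrite('pics/w2.png',im[:,:,::-1])
E
```

```text
[ 0.56777716 -0.10334095  0.41344639] [ 2.85430628e+00  2.30207086e-03 -1.71026761e-01] [ 0.5556942  -0.17562464  0.27147514]
```

View pics/w2.png

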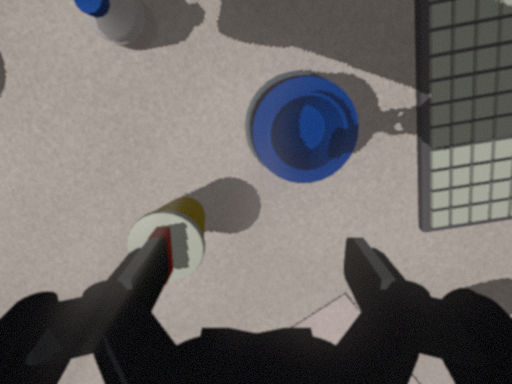

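This view shows the full blue flange centred near (304,129), about 105 px across, and the container's lid near (166,240).

```bash
python3 - <<'E'
from h import *
p1=dict(cams.camera_params('wrist'));p2=dict(p1)
p1['position']=[ 0.4483, -0.1732,  0.4132];p1['orientation']=[ 2.8552e+00,  2.4000e-03, -1.7130e-01]
a=cv2.imread('pics/w1.png')[:,:,::-1].copy();b=cv2.imread('pics/w2.png')[:,:,::-1].copy()
h=hsv(b);m=blob(blue(h),(304,129));c=cv2.convexHull(cnt(m))[:,0];print(c.min(0),c.max(0),cv2.fitEllipse(c))
z=.09
for _ in range(8):
    x,r=circ(p2,c,z); z=p2['position'][2]-(p2['position'][2]-z)*.057/r
print('flange',x,r,z); 
for zz in(.085,.095,.105):print(zz,circ(p2,c,zz))
# lid, w1
h=hsv(a);m=blob((h[...,0]>20)&(h[...,0]<60)&(h[...,1]<40)&(h[...,2]>100),(240,190))
m=cv2.morphologyEx(m.astype(np.uint8),cv2.MORPH_OPEN,np.ones((3,3)));c=cnt(m);print('lid',c.min(0),c.max(0),circ(p1,cv2.convexHull(c)[:,0],.107))
# scene/side flange: triangulate extreme points of blue
for n in('scene','side'):
    im=cv2.imread(f'pics/{n}0.png')[:,:,::-1].copy();p=cams.camera_params(n)
    m=blob(blue(hsv(im)),(238,262) if n=='scene' else (239,145));c=cv2.convexHull(cnt(m))[:,0]
    for zz in(.085,.095,.105):print(n,zz,circ(p,c,zz))
E
```

```text
[258  76] [357 181] ((305.7334899902344, 128.44772338867188), (100.95735168457031, 105.84790802001953), 31.85622215270996)
flange [ 0.61530769 -0.14706728] 0.056999999999998066 0.07825159298752277
0.085 (array([ 0.61434899, -0.14619526]), np.float64(0.055852908818305826))
0.095 (array([ 0.61292836, -0.14490307]), np.float64(0.05415311332644361))
0.105 (array([ 0.61150772, -0.14361088]), np.float64(0.05245331783458604))
lid [217 131] [299 208] (array([ 0.43692263, -0.24634095]), np.float64(0.043495832109920994))
scene 0.085 (array([ 0.61352514, -0.1464141 ]), np.float64(0.05566474095112498))
scene 0.095 (array([ 0.61668822, -0.14980495]), np.float64(0.05500078304993609))
scene 0.105 (array([ 0.6198513, -0.1531958]), np.float64(0.05433682514875413))
side 0.085 (array([ 0.61743602, -0.15242761]), np.float64(0.05703264355883661))
side 0.095 (array([ 0.61262348, -0.1399455 ]), np.float64(0.056015656798529184))
side 0.105 (array([ 0.60781094, -0.1274634 ]), np.float64(0.054998670038213925))
```

```bash
python3 - <<'E'
from h import *
p2=dict(cams.camera_params('wrist'))
b=cv2.imread('pics/w2.png')[:,:,::-1].copy()
h=hsv(b);print(h[129,246:266:2].tolist());print(h[129,350:364:2].tolist())
f=b.astype(int);m=blob((f[...,2]-f[...,0]>25),(304,129));c=cv2.convexHull(cnt(m))[:,0];print(c.min(0),c.max(0))
z=.09
for _ in range(8):
    x,r=circ(p2,c,z); z=p2['position'][2]-(p2['position'][2]-z)*.0566/r
print('flange',x,r,z,circ(p2,c,.09))
# grey foot + all (non-desk) circle left edge skipped; gripper plan
s=sense();print(s['position'],(np.array([.4373,-.2458])-s['position'][:2])*100)
E
```

```text
[[120, 2, 119], [114, 12, 107], [140, 10, 79], [112, 99, 98], [113, 144, 129], [112, 142, 135], [111, 144, 135], [112, 143, 132], [112, 141, 130], [111, 144, 129]]
[[110, 157, 70], [113, 155, 69], [109, 164, 70], [113, 131, 72], [120, 38, 80], [0, 23, 90], [5, 18, 85]]
[252  75] [358 182]
flange [ 0.61277129 -0.14579277] 0.05660000000000093 0.09078793470568297 (array([ 0.61288138, -0.14589543]), np.float64(0.056738157882868734))
[ 0.5556942  -0.17562464  0.27147514] [-11.83941964  -7.01753557]
```

Call:
{"method": "arm_command", "body": {
  "targets": [
    [[-5, -3, 0, 0, 0, 0, 1], [-9, -6, 0, 0, 0, 0, 1], [-11.9, -7, -2, 0, 0, 0, 1], [-11.9, -7, -6, 0, 0, 0, 1], [-11.9, -7, -10, 0, 0, 0, 1], [-11.9, -7, -13, 0, 0, 0, 1], [-11.9, -7, -14, 0, 0, 0, 1], [-11.9, -7, -15, 0, 0, 0, 1], [-11.9, -7, -15.8, 0, 0, 0, 1], [-11.9, -7, -15.8, 0, 0, 0, 1], [-11.9, -7, -15.8, 0, 0, 0, 1]]
  ]
}}

```text
time_s: 4.0
position: [0.4387, -0.2465, 0.1144]
tool_rot: [3.14, 0.001, 1.401]
ft_force: [-0.1, -0.7, 0.8]
opening: 0.997
grasp_force: 0.0
```

```bash
python3 - <<'E'
from h import *
s=sense();print({k:np.round(s[k],4) for k in('time_s','position','tool_rot','ft_force')})
im,p=snap('wrist');cv2.imwrite('pics/w3.png',im[:,:,::-1])
print(tab(im,p,.137))
E
```

```text
{'time_s': np.float64(4.0), 'position': array([ 0.4387, -0.2465,  0.1144]), 'tool_rot': array([3.1399e+00, 8.0000e-04, 1.4005e+00]), 'ft_force': array([-0.0854, -0.7244,  0.8096])}
(np.int64(3581), array([238, 195], dtype=int32), array([272, 316], dtype=int32), ((438.0238342285156, -242.9046630859375), (60.90192413330078, 15.069643020629883), 79.18645477294922), array([[ 0.4376886 , -0.24361934]]))
```

View pics/w3.png

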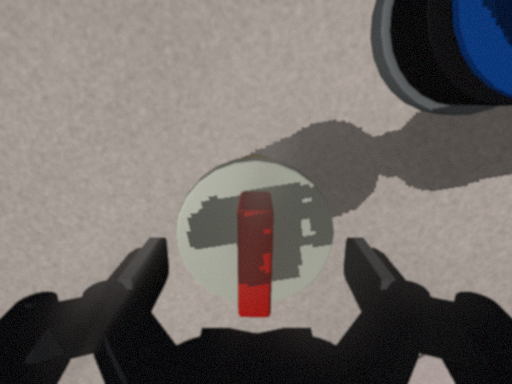

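The tab is centred between the open fingers at about (255,255), in line with them, so I'll close on it.

Call:
{"method": "arm_command", "body": {
  "targets": [
    [[0, 0, -0.2, 0, 0, 0, 1], [0, 0, -0.2, 0, 0, 0, -1], [0, 0, -0.2, 0, 0, 0, -1], [0, 0, -0.2, 0, 0, 0, -1], [0, 0, -0.2, 0, 0, 0, -1], [0, 0, -0.2, 0, 0, 0, -1], [0, 0, -0.2, 0, 0, 0, -1], [0, 0, -0.2, 0, 0, 0, -1], [0, 0, -0.2, 0, 0, 0, -1], [0, 0, -0.2, 0, 0, 0, -1]]
  ]
}}

```text
time_s: 5.05
position: [0.4382, -0.2462, 0.1115]
tool_rot: [3.141, 0.0, 1.4]
ft_force: [0.2, -0.8, 1.3]
opening: 0.178
grasp_force: 59.8
```

```bash
python3 - <<'E'
from h import *
s=sense();print({k:np.round(s[k],4) for k in('time_s','position','tool_rot','ft_force','grasp_force','opening')})
E
```

```text
{'time_s': np.float64(5.05), 'position': array([ 0.4382, -0.2462,  0.1115]), 'tool_rot': array([3.1410e+00, 2.0000e-04, 1.4004e+00]), 'ft_force': array([ 0.2395, -0.8212,  1.2511]), 'grasp_force': np.float64(59.752), 'opening': np.float64(0.178)}
```

Call:
{"method": "arm_command", "body": {
  "targets": [
    [[0, 0, 1, 0, 0, 0, -1], [0, 0, 3, 0, 0, 0, -1], [0, 0, 6, 0, 0, 0, -1], [0, 0, 9, 0, 0, 0, -1], [0, 0, 12, 0, 0, 0, -1], [1, 0.5, 14, 0, 0, 0, -1], [4, 2.5, 14, 0, 0, 0, -1], [7, 4, 14, 0, 0, 0, -1], [10, 5.7, 14, 0, 0, 0, -1], [13, 7.5, 14, 0, 0, 0, -1], [15.5, 9, 14, 0, 0, 0, -1], [17, 9.7, 14, 0, 0, 0, -1], [17.5, 10, 14, 0, 0, 0, -1], [17.5, 10, 14, 0, 0, 0, -1], [17.5, 10, 14, 0, 0, 0, -1], [17.5, 10, 14, 0, 0, 0, -1], [17.5, 10, 14, 0, 0, 0, -1]]
  ]
}}

```text
time_s: 6.75
position: [0.6121, -0.1466, 0.2515]
tool_rot: [-3.141, 0.0, 1.399]
ft_force: [1.1, -0.4, -2.4]
opening: 0.177
grasp_force: 59.3
```

```bash
python3 - <<'E'
from h import *
s=sense();print({k:np.round(s[k],4) for k in('time_s','position','tool_rot','ft_force','grasp_force','opening')})
for n in('scene','side','wrist'):
    im,p=snap(n);cv2.imwrite(f'pics/{n}4.png',im[:,:,::-1]);print(p['position'],p['orientation'])
a=cv2.imread('pics/scene4.png')[180:340,140:340];b=cv2.imread('pics/side4.png')[60:220,140:340];w=cv2.imread('pics/wrist4.png')
r=lambda x:cv2.resize(x,(400,300))
cv2.imwrite('pics/c4.png',np.vstack([np.hstack([r(a),r(b)]),np.hstack([r(w),r(w)*0])]))
E
```

```text
{'time_s': np.float64(6.75), 'position': array([ 0.6121, -0.1466,  0.2515]), 'tool_rot': array([-3.1413e+00,  1.0000e-04,  1.3992e+00]), 'ft_force': array([ 1.0913, -0.3867, -2.3557]), 'grasp_force': np.float64(59.3377), 'opening': np.float64(0.177)}
[ 0.87871057 -0.43069553  0.92337757] [-2.53954682 -0.01469144  0.68323729]
[0.34754848 0.547569   0.64580026] [-2.34524052 -0.00353686 -2.82185657]
[ 0.62431064 -0.07456617  0.39365376] [ 2.85420910e+00  1.24516654e-03 -1.72678282e-01]
```

View pics/c4.png

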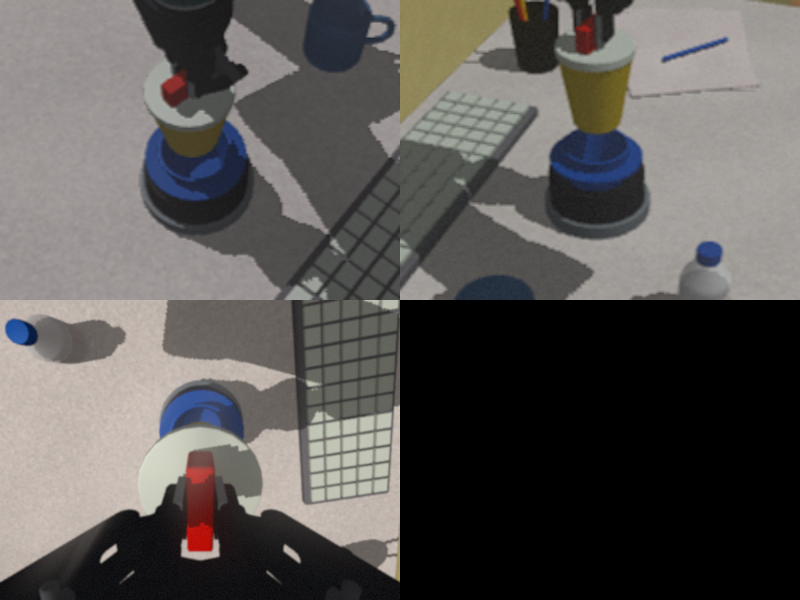

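The container hangs upright over the holder: in the side crop both axes are near column 597, and in the scene crop near 191–196. I'll compare the two axes by azimuth in the fixed cameras.

```bash
cat >> h.py <<'E'
def axis_az(p,m):
    c=cnt(m);d=ray(p,c);az=np.unwrap(np.arctan2(d[:,1],d[:,0]));return (az.min()+az.max())/2,az.max()-az.min()
def bluer(im):
    f=im.astype(int);return f[...,2]-f[...,0]>22
E
python3 - <<'E'
from h import *
res=[]
pts={'scene':((235,238),(238,272)),'side':((237,115),(239,145))}
for n in pts:
    im=cv2.imread(f'pics/{n}4.png')[:,:,::-1].copy();p=cams.camera_params(n);h=hsv(im)
    ye=blob((h[...,0]>18)&(h[...,0]<32)&(h[...,1]>110)&(h[...,2]>40),pts[n][0])
    im0=cv2.imread(f'pics/{n}0.png')[:,:,::-1].copy()
    b0=blob(bluer(im0),(238,262) if n=='scene' else (239,145))
    b=blob(bluer(im),pts[n][1])
    # desk-free lid+container: use yellow
    o=np.array(p['position'])[:2]
    for nm,m in(('yellow',ye),('flange0',b0),('flange',b)):
        az,w=axis_az(p,m);D=np.hypot(*(np.array([.613,-.146])-o))
        c=cnt(m);print(n,nm,m.sum(),c.min(0),c.max(0),'width mm',w*D*1000,'az',az);res.append((n,nm,az,o))
def xy(nm):
    A=[];b=[]
    for n,k,az,o in res:
        if k==nm: nn=np.array([-np.sin(az),np.cos(az)]);A.append(nn);b.append(nn@o)
    return np.linalg.solve(A,b)
for k in('yellow','flange0','flange'):print(k,xy(k))
print(sense()['position'])
E
```

```text
scene yellow 306 [220 244] [251 262] width mm 64.40810207741964 az 2.328545125864837
scene flange0 1743 [212 240] [263 286] width mm 114.80444665656316 az 2.3214608532231304
scene flange 1287 [212 244] [263 286] width mm 115.01161387509877 az 2.3221571277951876
side yellow 882 [220  94] [254 130] width mm 74.74587990471693 az -1.205866738724249
side flange0 1203 [215 127] [260 161] width mm 110.92169197227275 az -1.2025029510514906
side flange 1133 [215 129] [260 161] width mm 110.92169197227275 az -1.2025029510514906
yellow [ 0.61467541 -0.15164043]
flange0 [ 0.61665231 -0.14976987]
flange [ 0.61690997 -0.15043755]
[ 0.61247924 -0.14639133  0.25150321]
```

Call:
{"method": "arm_command", "body": {
  "targets": [
    [[0.17, 0.1, 0, 0, 0, 0, -1], [0.17, 0.1, -1, 0, 0, 0, -1], [0.17, 0.1, -2, 0, 0, 0, -1], [0.17, 0.1, -3, 0, 0, 0, -1], [0.17, 0.1, -3.5, 0, 0, 0, -1], [0.17, 0.1, -4, 0, 0, 0, -1], [0.17, 0.1, -4.5, 0, 0, 0, -1], [0.17, 0.1, -5, 0, 0, 0, -1], [0.17, 0.1, -5.4, 0, 0, 0, -1], [0.17, 0.1, -5.8, 0, 0, 0, -1], [0.17, 0.1, -6.0, 0, 0, 0, -1], [0.17, 0.1, -6.0, 0, 0, 0, -1]]
  ]
}}

```text
time_s: 8.1
position: [0.6144, -0.145, 0.191]
tool_rot: [-3.141, -0.0, 1.4]
ft_force: [0.3, 0.1, -2.4]
opening: 0.174
grasp_force: 59.3
```

```bash
python3 - <<'E'
from h import *
s=sense();print({k:np.round(s[k],4) for k in('time_s','position','tool_rot','ft_force','wrist_torque','grasp_force','opening')})
for n in('scene','side','wrist'):
    im,p=snap(n);cv2.imwrite(f'pics/{n}5.png',im[:,:,::-1])
    if n!='wrist':
        m=blob(bluer(im),(238,268) if n=='scene' else (239,145));az,w=axis_az(p,m);print(n,az,w,cnt(m).min(0),cnt(m).max(0))
a=cv2.imread('pics/scene5.png')[210:310,180:300];b=cv2.imread('pics/side5.png')[95:195,180:300]
r=lambda x:cv2.resize(x,(400,400),interpolation=cv2.INTER_CUBIC)
cv2.imwrite('pics/c5.png',np.hstack([r(a),r(b)]))
E
```

```text
{'time_s': np.float64(8.1), 'position': array([ 0.6144, -0.145 ,  0.191 ]), 'tool_rot': array([-3.141 , -0.    ,  1.4003]), 'ft_force': array([ 0.2569,  0.0946, -2.3616]), 'wrist_torque': array([ 0.0214, -0.0266, -0.0194]), 'grasp_force': np.float64(59.2884), 'opening': np.float64(0.1737)}
scene 2.3244409566095836 0.29076757686305577 [212 249] [262 286]
side -1.2027777614996542 0.14881328448286424 [215 132] [260 161]
```

View pics/c5.png

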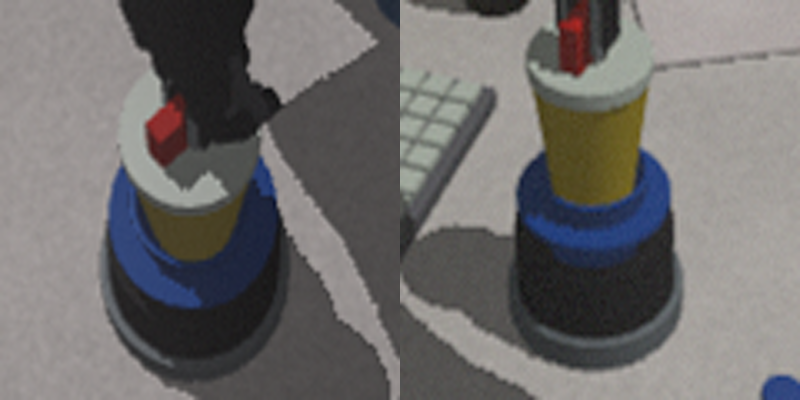

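The container's foot is inside the sleeve and centred to within about a pixel in both crops (193 vs 194, 596 vs 594). There is no contact force, so I'll carry on in small steps.

Call:
{"method": "arm_command", "body": {
  "targets": [
    [[0, 0, -0.3, 0, 0, 0, -1], [0, 0, -0.6, 0, 0, 0, -1], [0, 0, -0.9, 0, 0, 0, -1], [0, 0, -1.2, 0, 0, 0, -1], [0, 0, -1.4, 0, 0, 0, -1], [0, 0, -1.6, 0, 0, 0, -1], [0, 0, -1.6, 0, 0, 0, -1], [0, 0, -1.6, 0, 0, 0, -1]]
  ]
}}

```text
time_s: 9.05
position: [0.6146, -0.145, 0.1753]
tool_rot: [3.142, 0.0, 1.4]
ft_force: [-0.1, 0.3, -2.3]
opening: 0.178
grasp_force: 59.4
```

Call:
{"method": "arm_command", "body": {
  "targets": [
    [[0, 0, -0.15, 0, 0, 0, -1], [0, 0, -0.3, 0, 0, 0, -1], [0, 0, -0.45, 0, 0, 0, -1], [0, 0, -0.6, 0, 0, 0, -1], [0, 0, -0.6, 0, 0, 0, -1], [0, 0, -0.6, 0, 0, 0, -1]]
  ]
}}

```text
time_s: 9.65
position: [0.6145, -0.145, 0.1693]
tool_rot: [-3.141, -0.0, 1.4]
ft_force: [0.6, 0.6, -1.8]
opening: 0.173
grasp_force: 59.4
```

Call:
{"method": "arm_command", "body": {
  "targets": [
    [[0, 0, -0.1, 0, 0, 0, -1], [0, 0, -0.2, 0, 0, 0, -1], [0, 0, -0.2, 0, 0, 0, -1], [0, 0, -0.2, 0, 0, 0, -1]]
  ]
}}

```text
time_s: 10.05
position: [0.6145, -0.145, 0.1673]
tool_rot: [-3.142, -0.0, 1.4]
ft_force: [-0.5, -0.5, -1.4]
opening: 0.175
grasp_force: 59.4
```

Call:
{"method": "arm_command", "body": {
  "targets": [
    [[0, 0, -0.1, 0, 0, 0, -1], [0, 0, -0.1, 0, 0, 0, -1], [0, 0, -0.1, 0, 0, 0, -1]]
  ]
}}

```text
time_s: 10.35
position: [0.6145, -0.145, 0.1663]
tool_rot: [-3.141, 0.0, 1.4]
ft_force: [-0.7, 0.1, -2.2]
opening: 0.172
grasp_force: 59.4
```

Call:
{"method": "arm_command", "body": {
  "targets": [
    [[0, 0, -0.1, 0, 0, 0, -1], [0, 0, -0.1, 0, 0, 0, -1], [0, 0, -0.1, 0, 0, 0, -1]]
  ]
}}

```text
time_s: 10.65
position: [0.6146, -0.145, 0.1653]
tool_rot: [-3.142, 0.0, 1.4]
ft_force: [-0.6, -0.8, -2.0]
opening: 0.172
grasp_force: 59.4
```

Call:
{"method": "arm_command", "body": {
  "targets": [
    [[0, 0, -0.1, 0, 0, 0, -1], [0, 0, -0.1, 0, 0, 0, -1], [0, 0, -0.1, 0, 0, 0, -1]]
  ]
}}

```text
time_s: 10.95
position: [0.6145, -0.145, 0.1642]
tool_rot: [-3.141, -0.0, 1.4]
ft_force: [0.6, 0.2, -0.8]
opening: 0.174
grasp_force: 59.4
```

Call:
{"method": "arm_command", "body": {
  "targets": [
    [[0, 0, -0.1, 0, 0, 0, -1], [0, 0, -0.1, 0, 0, 0, -1], [0, 0, -0.1, 0, 0, 0, -1]]
  ]
}}

```text
time_s: 11.25
position: [0.6145, -0.145, 0.1632]
tool_rot: [-3.141, -0.0, 1.4]
ft_force: [-0.2, 0.2, -2.2]
opening: 0.17
grasp_force: 59.4
```

Call:
{"method": "arm_command", "body": {
  "targets": [
    [[0, 0, -0.1, 0, 0, 0, -1], [0, 0, -0.1, 0, 0, 0, -1], [0, 0, -0.1, 0, 0, 0, -1]]
  ]
}}

```text
time_s: 11.55
position: [0.6145, -0.145, 0.1623]
tool_rot: [-3.141, -0.0, 1.4]
ft_force: [0.1, -0.3, -2.2]
opening: 0.176
grasp_force: 59.4
```

Call:
{"method": "arm_command", "body": {
  "targets": [
    [[0, 0, -0.1, 0, 0, 0, -1], [0, 0, -0.1, 0, 0, 0, -1], [0, 0, -0.1, 0, 0, 0, -1]]
  ]
}}

```text
time_s: 11.85
position: [0.6145, -0.145, 0.1612]
tool_rot: [-3.141, -0.0, 1.4]
ft_force: [-0.6, 0.4, -2.3]
opening: 0.174
grasp_force: 59.3
```

Call:
{"method": "arm_command", "body": {
  "targets": [
    [[0, 0, -0.1, 0, 0, 0, -1], [0, 0, -0.1, 0, 0, 0, -1], [0, 0, -0.1, 0, 0, 0, -1]]
  ]
}}

```text
time_s: 12.15
position: [0.6148, -0.1451, 0.161]
tool_rot: [3.141, 0.0, 1.4]
ft_force: [-1.6, 0.7, 2.2]
opening: 0.171
grasp_force: 59.9
```

Contact with the floor at TCP z ≈ 0.161, with only a few newtons bearing. I'll release, back off straight up and look.

Call:
{"method": "arm_command", "body": {
  "targets": [
    [[0, 0, 0, 0, 0, 0, -0.4], [0, 0, 0, 0, 0, 0, -0.2], [0, 0, 0, 0, 0, 0, 0], [0, 0, 0, 0, 0, 0, 0], [0, 0, 0, 0, 0, 0, 0], [0, 0, 1, 0, 0, 0, 0], [0, 0, 3, 0, 0, 0, 0], [0, 0, 6, 0, 0, 0, 0], [0, 0, 9, 0, 0, 0, -1], [0, 0, 12, 0, 0, 0, -1], [0, 0, 12, 0, 0, 0, -1], [0, 0, 12, 0, 0, 0, -1], [0, 0, 12, 0, 0, 0, -1]]
  ]
}}

```text
time_s: 13.45
position: [0.614, -0.1448, 0.2794]
tool_rot: [-3.14, -0.0, 1.4]
ft_force: [0.2, -0.8, -0.4]
opening: -0.001
grasp_force: 0.0
```

```bash
python3 - <<'E'
from h import *
s=sense();print({k:np.round(s[k],4) for k in('time_s','position','tool_rot','ft_force','opening')})
for n in('scene','side','wrist'):
    im,p=snap(n);cv2.imwrite(f'pics/{n}6.png',im[:,:,::-1])
    if n!='wrist':
        m=blob(bluer(im),(238,268) if n=='scene' else (239,145));print(n,cnt(m).min(0),cnt(m).max(0))
    else: print(tab(im,p,.137+.049),p['position'])
a=cv2.imread('pics/scene6.png')[200:300,180:280];b=cv2.imread('pics/side6.png')[85:185,190:290]
r=lambda x,w=300:cv2.resize(x,(w,300),interpolation=cv2.INTER_CUBIC)
cv2.imwrite('pics/c6.png',np.vstack([np.hstack([r(a,400),r(b,400)]),np.hstack([r(cv2.imread('pics/wrist6.png'),400),np.zeros((300,400,3),np.uint8)])]))
E
```

```text
{'time_s': np.float64(13.45), 'position': array([ 0.614 , -0.1448,  0.2794]), 'tool_rot': array([-3.1399e+00, -3.0000e-04,  1.4003e+00]), 'ft_force': array([ 0.2105, -0.7711, -0.4434]), 'opening': np.float64(-0.0013)}
scene [212 249] [262 286]
side [215 133] [260 161]
(np.int64(1114), array([249, 159], dtype=int32), array([266, 222], dtype=int32), ((613.8338012695312, -145.21006774902344), (54.33987808227539, 14.193892478942871), 79.77932739257812), array([[ 0.61377093, -0.14422775]])) [ 0.62596448 -0.07295033  0.42081035]
```

View pics/c6.png

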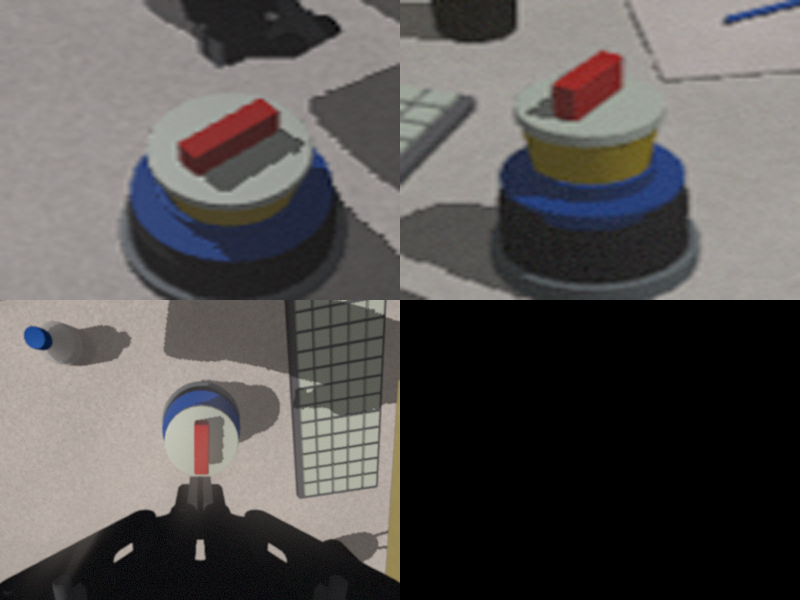

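The container stands upright and seated: its lid is level, and about 35 px of yellow shows in the side crop, as expected for full depth. The wrist puts the tab centre at (0.614, −0.145), right below the closed fingers, so I can press straight down.

Call:
{"method": "arm_command", "body": {
  "targets": [
    [[0, 0, -3, 0, 0, 0, -1], [0, 0, -6, 0, 0, 0, -1], [0, 0, -8, 0, 0, 0, -1], [0, 0, -8.5, 0, 0, 0, -1], [0, 0, -8.9, 0, 0, 0, -1], [0, 0, -8.9, 0, 0, 0, -1], [0, 0, -8.9, 0, 0, 0, -1]]
  ]
}}

```text
time_s: 14.3
position: [0.6155, -0.1453, 0.1926]
tool_rot: [3.139, 0.0, 1.4]
ft_force: [0.3, -0.5, 0.3]
opening: 0.001
grasp_force: 0.0
```

Call:
{"method": "arm_command", "body": {
  "targets": [
    [[0, 0, -0.1, 0, 0, 0, -1], [0, 0, -0.2, 0, 0, 0, -1], [0, 0, -0.3, 0, 0, 0, -1], [0, 0, -0.4, 0, 0, 0, -1], [0, 0, -0.4, 0, 0, 0, -1]]
  ]
}}

```text
time_s: 14.8
position: [0.6144, -0.1449, 0.1871]
tool_rot: [-3.141, -0.0, 1.4]
ft_force: [-0.4, 0.3, 0.2]
opening: -0.001
grasp_force: 0.0
```

Call:
{"method": "arm_command", "body": {
  "targets": [
    [[0, 0, -0.05, 0, 0, 0, -1], [0, 0, -0.1, 0, 0, 0, -1], [0, 0, -0.15, 0, 0, 0, -1], [0, 0, -0.2, 0, 0, 0, -1], [0, 0, -0.2, 0, 0, 0, -1]]
  ]
}}

```text
time_s: 15.3
position: [0.6149, -0.1451, 0.1866]
tool_rot: [3.14, 0.0, 1.4]
ft_force: [-1.4, 1.7, 5.1]
opening: 0.0
grasp_force: 2.7
```

Call:
{"method": "arm_command", "body": {
  "targets": [
    [[0, 0, -0.05, 0, 0, 0, -1], [0, 0, -0.1, 0, 0, 0, -1], [0, 0, -0.15, 0, 0, 0, -1], [0, 0, -0.2, 0, 0, 0, -1], [0, 0, -0.2, 0, 0, 0, -1]]
  ]
}}

```text
time_s: 15.8
position: [0.615, -0.1452, 0.1853]
tool_rot: [3.14, 0.0, 1.4]
ft_force: [-1.5, 1.6, 8.3]
opening: 0.0
grasp_force: 4.0
```

Call:
{"method": "arm_command", "body": {
  "targets": [
    [[0, 0, -0.05, 0, 0, 0, -1], [0, 0, -0.1, 0, 0, 0, -1], [0, 0, -0.15, 0, 0, 0, -1], [0, 0, -0.2, 0, 0, 0, -1], [0, 0, -0.2, 0, 0, 0, -1]]
  ]
}}

```text
time_s: 16.3
position: [0.615, -0.1451, 0.1833]
tool_rot: [3.14, 0.0, 1.4]
ft_force: [-2.7, 0.8, 8.5]
opening: 0.002
grasp_force: 4.1
```

Call:
{"method": "arm_command", "body": {
  "targets": [
    [[0, 0, -0.05, 0, 0, 0, -1], [0, 0, -0.1, 0, 0, 0, -1], [0, 0, -0.15, 0, 0, 0, -1], [0, 0, -0.2, 0, 0, 0, -1], [0, 0, -0.2, 0, 0, 0, -1]]
  ]
}}

```text
time_s: 16.8
position: [0.615, -0.1452, 0.1813]
tool_rot: [3.14, 0.0, 1.4]
ft_force: [-1.6, 0.9, 8.5]
opening: 0.002
grasp_force: 4.1
```

Call:
{"method": "arm_command", "body": {
  "targets": [
    [[0, 0, -0.05, 0, 0, 0, -1], [0, 0, -0.1, 0, 0, 0, -1], [0, 0, -0.15, 0, 0, 0, -1], [0, 0, -0.2, 0, 0, 0, -1], [0, 0, -0.2, 0, 0, 0, -1]]
  ]
}}

```text
time_s: 17.3
position: [0.615, -0.1451, 0.1793]
tool_rot: [3.14, 0.0, 1.4]
ft_force: [-2.5, 0.6, 9.1]
opening: 0.001
grasp_force: 4.1
```

Call:
{"method": "arm_command", "body": {
  "targets": [
    [[0, 0, -0.05, 0, 0, 0, -1], [0, 0, -0.1, 0, 0, 0, -1], [0, 0, -0.15, 0, 0, 0, -1], [0, 0, -0.2, 0, 0, 0, -1], [0, 0, -0.2, 0, 0, 0, -1]]
  ]
}}

```text
time_s: 17.8
position: [0.615, -0.1451, 0.1773]
tool_rot: [3.14, 0.0, 1.4]
ft_force: [-1.7, 0.7, 8.0]
opening: 0.003
grasp_force: 4.1
```

Call:
{"method": "arm_command", "body": {
  "targets": [
    [[0, 0, -0.05, 0, 0, 0, -1], [0, 0, -0.1, 0, 0, 0, -1], [0, 0, -0.15, 0, 0, 0, -1], [0, 0, -0.2, 0, 0, 0, -1], [0, 0, -0.2, 0, 0, 0, -1]]
  ]
}}

```text
time_s: 18.3
position: [0.615, -0.1451, 0.1753]
tool_rot: [3.14, 0.0, 1.4]
ft_force: [-1.2, 0.7, 7.6]
opening: 0.0
grasp_force: 4.1
```

Call:
{"method": "arm_command", "body": {
  "targets": [
    [[0, 0, -0.05, 0, 0, 0, -1], [0, 0, -0.1, 0, 0, 0, -1], [0, 0, -0.15, 0, 0, 0, -1], [0, 0, -0.2, 0, 0, 0, -1], [0, 0, -0.2, 0, 0, 0, -1]]
  ]
}}

```text
time_s: 18.8
position: [0.615, -0.1451, 0.1733]
tool_rot: [3.14, 0.0, 1.4]
ft_force: [-2.7, 0.9, 8.0]
opening: -0.001
grasp_force: 4.1
```

Call:
{"method": "arm_command", "body": {
  "targets": [
    [[0, 0, -0.05, 0, 0, 0, -1], [0, 0, -0.1, 0, 0, 0, -1], [0, 0, -0.15, 0, 0, 0, -1], [0, 0, -0.2, 0, 0, 0, -1], [0, 0, -0.2, 0, 0, 0, -1]]
  ]
}}

```text
time_s: 19.3
position: [0.615, -0.1451, 0.1712]
tool_rot: [3.14, 0.0, 1.4]
ft_force: [-2.8, -0.1, 9.1]
opening: -0.001
grasp_force: 4.1
```

Call:
{"method": "arm_command", "body": {
  "targets": [
    [[0, 0, -0.05, 0, 0, 0, -1], [0, 0, -0.1, 0, 0, 0, -1], [0, 0, -0.15, 0, 0, 0, -1], [0, 0, -0.2, 0, 0, 0, -1], [0, 0, -0.2, 0, 0, 0, -1]]
  ]
}}

```text
time_s: 19.8
position: [0.615, -0.1451, 0.1692]
tool_rot: [3.14, 0.0, 1.4]
ft_force: [-2.8, 1.6, 7.4]
opening: -0.001
grasp_force: 4.1
```

Call:
{"method": "arm_command", "body": {
  "targets": [
    [[0, 0, -0.05, 0, 0, 0, -1], [0, 0, -0.1, 0, 0, 0, -1], [0, 0, -0.15, 0, 0, 0, -1], [0, 0, -0.2, 0, 0, 0, -1], [0, 0, -0.2, 0, 0, 0, -1]]
  ]
}}

```text
time_s: 20.3
position: [0.6153, -0.1452, 0.1686]
tool_rot: [3.139, 0.001, 1.4]
ft_force: [-4.4, 0.5, 13.6]
opening: 0.001
grasp_force: 6.6
```

The sleeve has reached the stop after about 18 mm of travel. I'll bring the force up to about 20 N.

Call:
{"method": "arm_command", "body": {
  "targets": [
    [[0, 0, -0.05, 0, 0, 0, -1], [0, 0, -0.1, 0, 0, 0, -1], [0, 0, -0.1, 0, 0, 0, -1]]
  ]
}}

```text
time_s: 20.6
position: [0.6154, -0.1452, 0.1686]
tool_rot: [3.138, 0.001, 1.4]
ft_force: [-5.9, 1.2, 16.8]
opening: 0.003
grasp_force: 8.4
```

Call:
{"method": "arm_command", "body": {
  "targets": [
    [[0, 0, -0.05, 0, 0, 0, -1], [0, 0, -0.09, 0, 0, 0, -1], [0, 0, -0.09, 0, 0, 0, -1], [0, 0, -0.09, 0, 0, 0, -1]]
  ]
}}

```text
time_s: 21.0
position: [0.6156, -0.1453, 0.1686]
tool_rot: [3.137, 0.001, 1.401]
ft_force: [-6.1, 2.0, 20.4]
opening: -0.001
grasp_force: 10.1
```

20 N, held at the stop. I'll hold this for 2.2 s.

Call:
{"method": "arm_command", "body": {
  "targets": [
    [[0, 0, 0, 0, 0, 0, -1], [0, 0, 0, 0, 0, 0, -1], [0, 0, 0, 0, 0, 0, -1], [0, 0, 0, 0, 0, 0, -1], [0, 0, 0, 0, 0, 0, -1], [0, 0, 0, 0, 0, 0, -1], [0, 0, 0, 0, 0, 0, -1], [0, 0, 0, 0, 0, 0, -1], [0, 0, 0, 0, 0, 0, -1], [0, 0, 0, 0, 0, 0, -1], [0, 0, 0, 0, 0, 0, -1], [0, 0, 0, 0, 0, 0, -1]]
  ]
}}

```text
time_s: 22.2
position: [0.6156, -0.1453, 0.1686]
tool_rot: [3.137, 0.001, 1.4]
ft_force: [-6.4, 2.4, 20.6]
opening: -0.001
grasp_force: 10.1
```

Call:
{"method": "arm_command", "body": {
  "targets": [
    [[0, 0, 0, 0, 0, 0, -1], [0, 0, 0, 0, 0, 0, -1], [0, 0, 0, 0, 0, 0, -1], [0, 0, 0, 0, 0, 0, -1], [0, 0, 0, 0, 0, 0, -1], [0, 0, 0, 0, 0, 0, -1], [0, 0, 0, 0, 0, 0, -1], [0, 0, 0, 0, 0, 0, -1], [0, 0, 0, 0, 0, 0, -1], [0, 0, 0, 0, 0, 0, -1], [0, 0, 0, 0, 0, 0, -1], [0, 0, 0, 0, 0, 0, -1]]
  ]
}}

```text
time_s: 23.4
position: [0.6156, -0.1453, 0.1686]
tool_rot: [3.137, 0.001, 1.4]
ft_force: [-6.9, 1.8, 20.1]
opening: -0.003
grasp_force: 10.1
```

Call:
{"method": "arm_command", "body": {
  "targets": [
    [[0, 0, 0.2, 0, 0, 0, -1], [0, 0, 0.4, 0, 0, 0, -1], [0, 0, 0.8, 0, 0, 0, -1], [0, 0, 1.5, 0, 0, 0, -1], [0, 0, 4, 0, 0, 0, -1], [0, 0, 8, 0, 0, 0, -1], [0, 0, 12, 0, 0, 0, -1], [0, 0, 12, 0, 0, 0, -1], [0, 0, 12, 0, 0, 0, -1], [0, 0, 12, 0, 0, 0, -1]]
  ]
}}

```text
time_s: 24.4
position: [0.6139, -0.1448, 0.282]
tool_rot: [-3.139, -0.0, 1.4]
ft_force: [-0.5, -0.3, -1.1]
opening: 0.0
grasp_force: 0.0
```

```bash
python3 - <<'E'
from h import *
s=sense();print({k:np.round(s[k],4) for k in('time_s','position','ft_force','opening')})
for n in('scene','side','wrist'):
    im,p=snap(n);cv2.imwrite(f'pics/{n}7.png',im[:,:,::-1])
    if n=='wrist': print(tab(im,p,.1686))
a=cv2.imread('pics/scene7.png');b=cv2.imread('pics/side7.png')
r=lambda x,w=400:cv2.resize(x,(w,300),interpolation=cv2.INTER_CUBIC)
cv2.imwrite('pics/c7.png',np.vstack([np.hstack([r(a[200:300,180:280]),r(b[85:185,190:290])]),np.hstack([r(a),r(b)])]))
E
```

```text
{'time_s': np.float64(24.4), 'position': array([ 0.6139, -0.1448,  0.282 ]), 'ft_force': array([-0.4641, -0.2762, -1.0534]), 'opening': np.float64(0.0005)}
(np.int64(939), array([250, 154], dtype=int32), array([266, 213], dtype=int32), ((613.9097290039062, -144.81871032714844), (54.43901824951172, 13.910636901855469), 79.83321380615234), array([[ 0.61369823, -0.14413096]]))
```

View pics/c7.png

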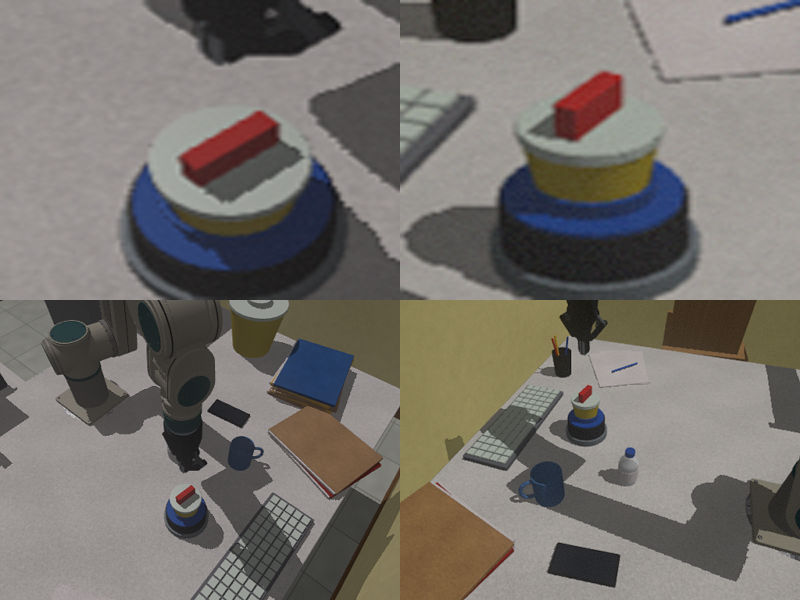

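The flange lies on the black ring and the mug, bottle and phone look unmoved. I'll check the container's tilt numerically before handing in.

```bash
python3 - <<'E'
from h import *
P={n:cams.camera_params(n) for n in('scene','side')}
for k in(6,7):
    uv={}
    for n,pt,lp in(('scene',(236,246),(236,252)),('side',(237,113),(237,125))):
        im=cv2.imread(f'pics/{n}{k}.png')[:,:,::-1].copy();h=hsv(im)
        m=blob(red2(h),pt);c=cnt(m);r=c[[c[:,0].argmin(),c[:,0].argmax()]]
        f=im.astype(int)
        y=blob((h[...,0]>18)&(h[...,0]<33)&(h[...,1]>100)&(h[...,2]>30),lp);yc=cnt(y)
        uv[n]=np.argwhere(m)[:,::-1].mean(0)
        print(k,n,'red',m.sum(),uv[n].round(1),cv2.minAreaRect(c)[1:],'yellow',yc.min(0),yc.max(0))
        az,w=axis_az(P[n],y);azr,_=axis_az(P[n],m);b=blob(bluer(im),(238,268) if n=='scene' else (239,145));azb,_=axis_az(P[n],b)
        print('   az yellow-blue mm',(az-azb)*760,' red-blue',(azr-azb)*760)
        lo=[(x,yc[yc[:,0]==x][:,1].min(),yc[yc[:,0]==x][:,1].max()) for x in range(yc[:,0].min()+2,yc[:,0].max()-1,4)];print('  ',[tuple(map(int,t)) for t in lo])
    print('tri red',tri([P['scene'],P['side']],[uv['scene'],uv['side']]))
for n,pts in(('scene',[(310,197),(225,188),(293,145)]),('side',[(188,236),(292,213),(236,337)])):
    a,b=[cv2.imread(f'pics/{n}{k}.png').astype(int) for k in(0,7)]
    print(n,[int(np.abs(a-b)[v-8:v+8,u-8:u+8].mean()) for u,v in pts])
E
```

```text
6 scene red 300 [236.8 245. ] ((11.200000762939453, 28.40000343322754), 53.13010025024414) yellow [224 266] [251 274]
   az yellow-blue mm -1.0304351316122684  red-blue -0.4006228328155892
   [(226, 268, 269), (230, 270, 272), (234, 270, 274), (238, 271, 274), (242, 270, 273), (246, 269, 272)]
6 side red 249 [236.5 113.2] ((12.020814895629883, 24.748737335205078), 45.0) yellow [221 129] [253 145]
   az yellow-blue mm 0.2264790961604568  red-blue 0.6114501690225449
   [(223, 131, 138), (227, 133, 143), (231, 134, 144), (235, 135, 145), (239, 134, 145), (243, 134, 144), (247, 133, 143), (251, 131, 140)]
tri red [ 0.61497595 -0.14703351  0.172029  ]
7 scene red 287 [237.  248.8] ((10.79188060760498, 27.802810668945312), 52.4314079284668) yellow [224 268] [252 277]
   az yellow-blue mm -1.9868170705542276  red-blue 0.8257015732276862
   [(226, 271, 273), (230, 273, 275), (234, 274, 277), (238, 274, 277), (242, 274, 277), (246, 272, 275), (250, 270, 271)]
7 side red 235 [236.5 119.7] ((11.31370735168457, 24.041629791259766), 45.0) yellow [222 135] [253 151]
   az yellow-blue mm 0.31180123965187434  red-blue 1.7700384580397799
   [(224, 138, 146), (228, 140, 149), (232, 141, 150), (236, 141, 151), (240, 141, 151), (244, 140, 150), (248, 139, 148)]
tri red [ 0.61527463 -0.14690662  0.15450738]
scene [5, 50, 7]
side [11, 2, 12]
```

```bash
python3 -c "
from cell import bot
print(bot.finish_job())"
```

```text
the job is handed in; nothing more can be done
None
```

The container is seated upright in the sleeve with the flange down on the ring; I held about 20 N for over 2 s (highest reading 20.6 N), left the mug, bottle and phone alone, and handed the job in at about 25 s (no verdict shown).

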